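Open the filter of the bench dust extractor

ROBOT

A 7-joint arm with a two-finger parallel gripper is mounted at the origin on the work surface. World frame = base frame: x ahead of the robot, y to its left, z up, the work surface at z = 0. Lengths are in m, angles in rad, forces in N, time in s.
With the tool pointing down it reaches from about 0.4 to 0.875 m from the base axis. Payload 19.3 kg.
Tool frame: the origin (TCP) lies at the very end of the fingers, on their centre line; the grasp point (between the pads) lies 19 mm behind it; z points along the fingers, y is the line along which they close (so a half turn about z gives the same grasp; the last joint's range is limited). The gripper opens to 85 mm and grips with 20 to 120 N. Pads are 22 mm wide; open, the fingers measure 114 mm over their backs; the gripper's body (76 mm by 85 mm) begins 54 mm behind the grasp point. The pads swing forward as they close: fully open they stand 13 mm farther back than shut.
Start: joints at [-1.21, 0.521, -0.036, 1.599, 0.021, 1.021, -0.113], TCP at [0.261, 0.568, 0.231] pointing down, gripper open.
Joint ranges: [-2.91, 2.91], [-0.3, 2.13], [-1.5, 1.42], [0.17, 2.43], [-1.26, 4.41], [0.16, 1.93], [-2.52, 2.52]. Speed limits (rad/s): [1.89, 1.89, 2.39, 2.39, 3.01, 3.01, 3.01].

INTERFACE

Orientations are given as [roll, pitch, yaw] about the fixed x, y, z axes, in that order (R = Rz(yaw) Ry(pitch) Rx(roll)).
In Python, from workcell import monitor, optics, job_done gives the robot as it stands.
- The arm moves only by the shell command python3 -m handwheel 'ROWS' [FORCE]. ROWS is JSON, a list of rows, each an object of numbers: "dx", "dy", "dz": the shift along the tool's x, y, z in cm; "wx", "wy", "wz": the turn, a rotation vector about the tool's x, y, z in rad; "claw": the opening in per cent of the stroke, from 0 (shut) to 100 (fully open). A call has 1 to 8 rows; each row shifts and turns the commanded pose from where the row before left it, along the tool's axes as they then stand; what a row does not reach is not made up. A row lasts 1/8 s, in which the tool goes at most 62.5 mm and 10.7 degrees, less where a joint would pass 70% of its speed; a pose out of reach is approached as far as the arm can. A call with a gripper value outside its range is refused whole. The fingers move at their own pace and stop on an object; FORCE is the grip in N (left out, the last holds). Time passes only in rows, so rows that do not move let the fingers close. It gives the time, the measured TCP pose, the force, the opening and the grip force at its end, in the units of the state.
- monitor.observe(): the state, without advancing time (a new reading comes with each control period).
- optics.grab_frame(name): name is "side" or "top"; returns a dict with "frame" (420x560x3 uint8, blue, green, red), "fovy" (degrees; the focal length in pixels is half the picture's height over the tangent of half this angle, whatever the lens; pixels are square), "cx", "cy" (the principal point, pixels), "R" (3x3) and "t" (3): a world point X has camera coordinates R X + t. Camera axes: x right, y down, z forward; pixel columns grow to the right and rows downward; lengths in m; the calibration is good to about 2 mm. A picture is of the moment at which its call begins. There is no depth.
- job_done(): hands the job in; it is judged then, once.
Trained networks look in the newest picture that a camera, given by its name, has taken for a name from the list of things; names that differ only in an ending like _2 or _b are one class to them, and where a whole thing is asked for, a point or a joint stands for the part that bears it (a point fixed in the world has none). Each returns a list of dicts, best first, with "p" (0 to 1); they miss things now and then, are a little off and sometimes report something else, mostly with a low value. They report only what shows in the picture. A call takes as long as a camera call. They do not tell look-alikes from the thing itself.
- optics.masks_of(name, camera): "region" (420x560 bool, what is visible of it) and "rect" ([left, top, width, height] in pixels, round what is visible of it).
The state is a dict: "clock": time; "qpos": joint angles; "qd": joint speeds; "joint_efforts": joint torques, N m; "position": TCP position; "tool_rot": TCP orientation; "force": force on the tool from outside, world axes, zero at the start; "moment": the same for the moment, N m; "grip_width": finger opening in m; "finger_force": force on a finger pad.
Only numpy, scipy, OpenCV 4.12 (cv2) and the standard library are available. Lean on these libraries where they do the work, as an engineer would, in place of code of your own. Each camera call takes 0.05 s, during which the arm holds its last target. There are 200 camera calls.

TASK

On the jeweller's bench dust extractor, press the snap tab down as far as it goes so that it no longer blocks the filter cover, then push the cover along its rails, over the tab, until the filter opening is completely uncovered. Press and push gently with the fingers only: do not pinch, lift or tip the cover, leave it lying flat between its rails, and leave the other things on the bench where they are.

Things in the scene. Friction and masses are not known exactly. Their poses are not given: they have to be found in the camera images.
- extractor: Grey box fixed to the bench, 260 mm long (own x), 160 wide (y -60 to +100). Origin at bench level under the middle of the rail line; x runs along the rails, the way the cover is pushed; z up; any yaw. Rails on top: inner faces y = +-47, tops at z 97; floor between them z 82; the cover slides on runners at z 85. Stops at both ends, inner faces x = +-122, tops z 97. Fixed dial (x 100, y 77), top z 95
- opening (a point): Centre of the filter opening, 62 mm (extractor x) by 60 mm (y), in the floor between the rails, at x = -74, y = 0, z = 82 mm in the extractor's frame; the seated cover hides it. A pleated filter lies inside
- cover: Loose aluminium filter cover, about 0.25 kg: plate 90 x 90 x 8 mm with a ridge on it. Origin at the centre of the plate's underside, x along the extractor's x, z up. Seated: origin at about x -74, y 0, z 85 mm in the extractor's frame, the tab 2 mm ahead of its +x edge. The opening is uncovered once its origin is beyond x = +2; it meets the end stop at x = +77. 2 mm play to each rail
- ridge_mid (a point): Centre of the cover's ridge: 14 mm thick along the cover's x, 60 mm long along y, 24 mm tall (93 to 117 mm above the bench). It lies 15 mm from the plate's centre towards -x; behind it the plate goes on for 23 mm on the -x side. Pushing the ridge's -x face moves the cover
- tab_top (a point): Centre of the top of the snap tab, a black block 34 mm (extractor x) by 40 mm (y), at x = -10, y = 0 in the extractor's frame; its top is 97 mm above the bench when out, and 82 mm, flush with the floor between the rails, when fully in
- snap_tab (a joint): How far the snap tab is pressed straight down, m: 0 out, 0.015 fully in (the cover passes over it from 0.012 on). Starts at 0 to 0.002. Moving it takes about 6 N; it has no spring and stays where it is pressed
- casting: Bystander: small brass casting standing on the extractor's side deck, 28 mm across, 36 mm tall; origin under its centre
- bur_block: Bystander: wooden block 80 x 45 x 30 mm with upright burs up to 62 mm above the bench, beside the extractor on its -y side; origin under its centre
- spray_bottle: Bystander: small spray bottle 44 mm across, 108 mm tall, beside the extractor on its -y side; origin under its centre
- jar: Bystander: white jar with red lid, 48 mm across, 55 mm tall, beside the extractor on its +y side; origin under its centre
- dish: Bystander: white dish 64 mm across, 22 mm tall, beside the extractor on its +y side; origin under its centre
- hammer: Bystander: hammer 220 mm long lying at the right side of the bench; origin under its middle
- steel_block: Bystander: steel bench block 70 x 70 x 30 mm at the left side of the bench; origin under its centre
Things that resemble listed ones, but are neither listed nor needed, are in the scene too. Leave any pink, purple or red look-alike of the cover alone.

How it is judged:
On the way, in this order (a step that is already met when the one before it is completed fails the run):
1. the snap tab is pressed in while the cover still lies on its seat (value of joint snap_tab above 0.012 m and x of cover in the frame of extractor below -0.066 m), for 0.1 s.
2. the cover is pushed off its seat, the filter opening uncovered (x of cover in the frame of extractor above 0.004 m and z of cover in the frame of extractor below 0.089 m), for 0.1 s.
At the end, for the whole second after the job is handed in: The tab is in by at least 12 mm; the cover's origin is beyond x = +4 mm in the extractor's frame (opening uncovered), within 8 mm of the rail line, underside on the runners (80 to 89 mm above the bench), flat within 0.06 rad, in line within 0.12 rad and at rest (all of step 2 and value of joint snap_tab above 0.012 m and x of cover in the frame of extractor below 0.085 m and y of cover in the frame of extractor between -0.008 and 0.008 m and z of cover in the frame of extractor above 0.08 m and angle between cover's own z axis and vertical below 0.06 rad and angle between the x axis of cover and the x axis of extractor, either way round below 0.12 rad and linear speed of cover below 0.01 m/s); the robot touches nothing.
It fails at once if the cover is lifted more than 12 mm off its runners or tipped by more than 0.2 rad (z of cover in the frame of extractor above 0.097 m or angle between cover's own z axis and vertical above 0.2 rad).
It fails at once if the cover is pinched or shoved with more than 30 N (contact force between the fingers and cover above 30 N).
It fails at once if a bystander is moved more than 30 mm or tipped over (distance of any of casting, bur_block, spray_bottle, jar, dish, hammer, steel_block from where it was at the start of the episode above 0.03 m or angle between any of casting, bur_block, spray_bottle, jar, dish's own z axis and vertical above 0.6 rad).
It also fails if it takes over 40 s, if anything falls off the work surface, if the arm or the gripper's body presses on something with over 40 N, if the wrist force passes 120 N, or if a joint passes its speed limit or range.

## Working session

There is one attempt and no reset: what is moved stays moved. The work goes in short steps, Python scripts to look and compute and a shell command to move; the robot and the scene stay as the last step left them, time stands still between calls to the robot, and variables do not carry over. Pictures are saved under pics/ and viewed, at most 10 in all, crops included, and the job is handed in when it is done.

```bash
mkdir -p pics; cat > h.py <<'E'
import numpy as np, cv2
from workcell import monitor, optics, job_done
def cam(n):
    f=optics.grab_frame(n); F=210/np.tan(np.radians(f["fovy"])/2)
    f["K"]=np.array([[F,0,f["cx"]],[0,F,f["cy"]],[0,0,1]]); f["R"]=np.array(f["R"]);f["t"]=np.array(f["t"]); return f
def proj(f,X):
    c=np.atleast_2d(X)@f["R"].T+f["t"]; p=c@f["K"].T; return p[:,:2]/p[:,2:]
def atz(f,uv,z):
    uv=np.atleast_2d(uv); d=np.c_[uv,np.ones(len(uv))]@np.linalg.inv(f["K"]).T@f["R"]; o=-f["R"].T@f["t"]
    return o+d*((z-o[2])/d[:,2])[:,None]
E
python3 - <<'E'
from h import *
for n in("top","side"):
    f=cam(n); cv2.imwrite(f"pics/{n}0.png",f["frame"]); print(n,f["fovy"],-f["R"].T@f["t"])
    for k in("extractor","cover","tab_top","casting","spray_bottle","jar","dish"):
        for m in optics.masks_of(k,n)[:3]:
            ys,xs=np.nonzero(m["region"]); r=cv2.minAreaRect(np.c_[xs,ys].astype(np.float32))
            print(k,round(m["p"],2),m["rect"],[np.round(v,1) for v in r],np.round(atz(f,[xs.mean(),ys.mean()],.093)[0],3))
s=monitor.observe();print(s["position"],s["tool_rot"],s["clock"])
E
```

```text
top 42.76437637102143 [ 0.29466416 -0.00521819  1.57109859]
extractor 0.95 [217.9, 154.7, 77.7, 105.4] [array([257. , 207.2]), array([98.1, 56.9]), np.float64(78.7)] [0.58  0.042 0.093]
cover 0.83 [319.8, 255.2, 36.7, 35.0] [array([338. , 271.5]), array([31., 32.]), np.float64(90.0)] [ 0.381 -0.19   0.093]
cover 0.68 [249.9, 209.9, 39.2, 37.8] [array([268.7, 228.2]), array([32.9, 33.5]), np.float64(78.7)] [0.501 0.001 0.093]
cover 0.57 [149.2, 205.0, 35.2, 33.1] [array([166.2, 220.6]), array([31.1, 31.6]), np.float64(8.7)] [0.523 0.287 0.093]
tab_top 0.54 [258.2, 199.4, 10.5, 12.4] [array([263.5, 206. ]), array([10., 11.]), np.float64(90.0)] [0.565 0.016 0.093]
casting 0.56 [236.3, 218.4, 7.4, 6.6] [array([238., 220.]), array([8., 8.]), np.float64(90.0)] [0.525 0.087 0.093]
spray_bottle 0.56 [297.3, 165.7, 17.7, 19.7] [array([304., 175.]), array([18., 16.]), np.float64(90.0)] [ 0.654 -0.099  0.093]
spray_bottle 0.28 [221.9, 154.6, 73.9, 107.9] [array([257.1, 207.3]), array([97.9, 57.3]), np.float64(78.4)] [0.579 0.042 0.093]
jar 0.52 [195.1, 180.1, 16.2, 16.3] [array([202.5, 189. ]),
[... 876 characters left out ...]
3 [256.9, 190.7, 3.4, 15.2] [array([260.5, 196.5]), array([11.,  7.]), np.float64(90.0)] [0.526 0.091 0.093]
spray_bottle 0.89 [331.6, 215.5, 18.9, 43.5] [array([339. , 236.5]), array([39., 16.]), np.float64(90.0)] [ 0.634 -0.16   0.093]
spray_bottle 0.68 [283.6, 340.0, 92.0, 77.9] [array([331.2, 391.1]), array([ 45.2, 100.7]), np.float64(36.0)] [ 0.432 -0.518  0.093]
jar 0.65 [277.3, 178.5, 10.3, 10.9] [array([281.5, 184. ]), array([10., 13.]), np.float64(90.0)] [0.602 0.13  0.093]
dish 0.5 [282.3, 339.7, 94.3, 78.1] [array([330.9, 391.3]), array([ 45.4, 101.4]), np.float64(36.4)] [ 0.431 -0.518  0.093]
[0.26102537 0.5678574  0.231277  ] [-3.14156329e+00 -9.51505582e-07  2.71072894e+00] 0.8
```

View pics/top0.png

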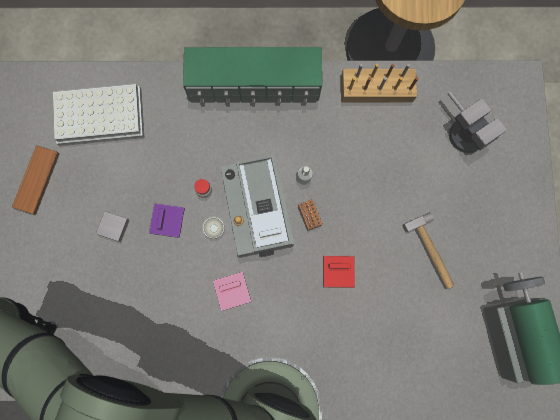

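View pics/side0.png

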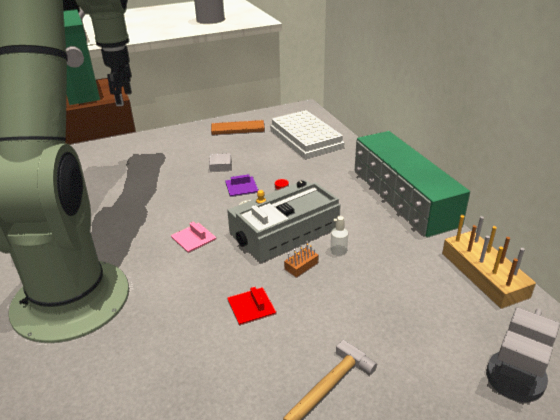

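The top view shows the white cover seated at about (268,228) and the black tab at (263,206), with the dial at (230,174). So extractor +x points up the image (world +x) with a yaw of about +0.2. The casting is on the +y deck. Next I'll fit the pose to the masks.

```bash
cat > fit.py <<'E'
from h import *
from scipy.optimize import minimize
B=[(np.array([[x,y,z] for x in(-.13,.13) for y in(-.06,.1) for z in(0,.095)]),"extractor"),
   (np.array([[x-.074,y,z] for x in(-.045,.045) for y in(-.045,.045) for z in(.085,.093)]),"cover")]
obs=[]
for n in("top","side"):
    f=cam(n)
    for P,k in B:
        ms=optics.masks_of(k,n)
        tgt=proj(f,[.51,.0,.09] if k=="cover" else [.58,.03,.06])[0]
        m=min(ms,key=lambda m:np.hypot(m["rect"][0]+m["rect"][2]/2-tgt[0],m["rect"][1]+m["rect"][3]/2-tgt[1]))
        obs.append((f,P,m["region"],k,n))
def iou(p,o,S=8):
    f,P,r,k,n=o; c,s=np.cos(p[2]),np.sin(p[2]); W=P@np.array([[c,-s,0],[s,c,0],[0,0,1]]).T+[p[0],p[1],0]
    uv=proj(f,W).astype(np.float32); h=cv2.convexHull(uv)
    im=np.zeros(r.shape,np.uint8); cv2.fillConvexPoly(im,np.round(h*256).astype(np.int32),255,cv2.LINE_AA,8); a=im/255.
    return np.minimum(a,r).sum()/np.maximum(a,r).sum()
for sel in(obs,obs[:1],obs[:2],obs[2:]):
    r=minimize(lambda p:-sum(iou(p,o) for o in sel),[.575,.014,.2],method="Nelder-Mead",options=dict(initial_simplex=[[.575,.014,.2],[.585,.014,.2],[.575,.024,.2],[.575,.014,.25]]))
    print(np.round(r.x,4),[round(iou(r.x,o),3) for o in sel])
p=minimize(lambda p:-sum(iou(p,o) for o in obs),[.575,.014,.2],method="Nelder-Mead",options=dict(initial_simplex=[[.575,.014,.2],[.585,.014,.2],[.575,.024,.2],[.575,.014,.25]])).x
np.save("p.npy",p)
c,s=np.cos(p[2]),np.sin(p[2])
L=np.array([[-.13,-.06,.085],[.13,-.06,.085],[.13,.1,.085],[-.13,.1,.085]]),np.array([[-.119,-.045,.093],[-.029,-.045,.093],[-.029,.045,.093],[-.119,.045,.093]]),np.array([[-.027,-.02,.097],[.007,-.02,.097],[.007,.02,.097],[-.027,.02,.097]])
out=[]
for f in(obs[0][0],obs[2][0]):
    im=cv2.resize(f["frame"],None,fx=4,fy=4,interpolation=cv2.INTER_CUBIC)
    for P in L:
        W=P@np.array([[c,-s,0],[s,c,0],[0,0,1]]).T+[p[0],p[1],0]
        cv2.polylines(im,[np.round(proj(f,W)*4+1.5).astype(np.int32)],True,(0,0,255),1)
    u=(proj(f,[p[0],p[1],.09])[0]*4).astype(int); out.append(im[u[1]-250:u[1]+250,u[0]-200:u[0]+200] if f is obs[0][0] else im[u[1]-250:u[1]+250,u[0]-200:u[0]+200])
cv2.imwrite("pics/fit.png",np.hstack(out))
for nm,e in(("tab",[-.008,0]),("behind",[-.114,0])): print(nm,np.round([p[0]+c*e[0]-s*e[1],p[1]+s*e[0]+c*e[1]],4))
E
python3 fit.py
```

```text
[0.574  0.019  0.2027] [np.float64(0.723), np.float64(0.879), np.float64(0.787), np.float64(0.749)]
[0.5738 0.0164 0.201 ] [np.float64(0.724)]
[0.5737 0.0166 0.2097] [np.float64(0.724), np.float64(0.884)]
[0.5759 0.0236 0.1792] [np.float64(0.788), np.float64(0.774)]
tab [0.5661 0.0174]
behind [ 0.4623 -0.004 ]
```

View pics/fit.png

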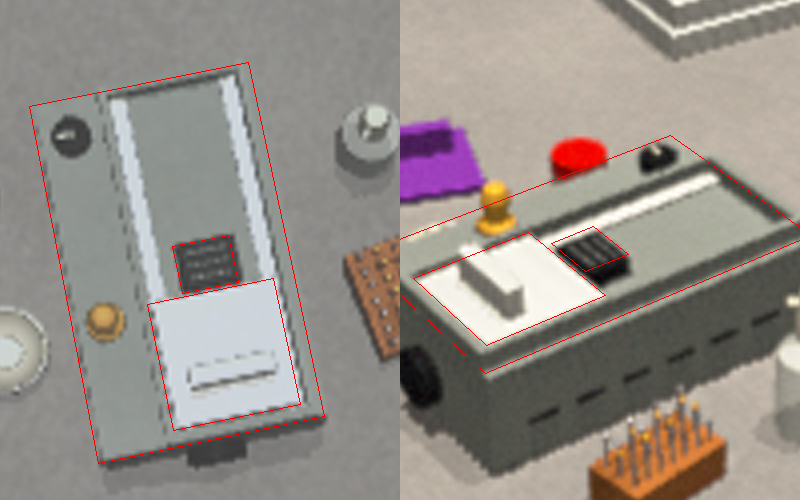

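The fit is good. In both views the tab sits about 3 mm further to -y than the overlay, so I'll use the pose (0.574, 0.0155, yaw 0.203). Now I'll shut the fingers and move above the tab.

```bash
python3 -m handwheel '[{"dx":-3.2,"dy":-2.35,"claw":0},{"dx":-3.2,"dy":-2.35},{"dx":-3.2,"dy":-2.35},{"dx":-3.2,"dy":-2.35},{"dx":-3.2,"dy":-2.35},{"dx":-3.2,"dy":-2.35},{"dx":-3.2,"dy":-2.35},{"dx":-3.2,"dy":-2.35}]' 20
python3 -m handwheel '[{"dx":-3.2,"dy":-2.35},{"dx":-3.2,"dy":-2.35},{"dx":-3.2,"dy":-2.35},{"dx":-3.2,"dy":-2.35},{"dx":-3.2,"dy":-2.35},{"dx":-3.2,"dy":-2.35},{"dx":-3.2,"dy":-2.35},{"dx":-3.2,"dy":-2.35}]'
python3 -m handwheel '[{"wz":-0.16},{"wz":-0.16},{"wz":-0.16},{"wz":-0.154},{"dz":0}]'
cat > where.py <<'E'
from h import *
s=monitor.observe();P=np.array(s["position"]);y=.2027;d=P[:2]-[.574,.0155]
c,q=np.cos(y),np.sin(y)
print("ext mm",np.round(1e3*np.array([c*d[0]+q*d[1],-q*d[0]+c*d[1],P[2]]),1),"rot",np.round(s["tool_rot"],3),"F",np.round(s["force"],1),"t",s["clock"],s["grip_width"])
E
python3 where.py
```

```text
ext mm [-195.4  604.1  231.3] rot [-3.142 -0.     2.711] F [ 0.4  0.1 -0.1] t 1.1 0.08530516372947958schema error: expected keys dx, dy, dz, wx, wy, wz, claw
schema error: expected keys dx, dy, dz, wx, wy, wz, claw
schema error: expected keys dx, dy, dz, wx, wy, wz, claw
```

```bash
python3 -m handwheel '[{"dx":-3.2,"dy":-2.35,"dz":0,"wx":0,"wy":0,"wz":0,"claw":0},{"dx":-3.2,"dy":-2.35,"dz":0,"wx":0,"wy":0,"wz":0,"claw":0},{"dx":-3.2,"dy":-2.35,"dz":0,"wx":0,"wy":0,"wz":0,"claw":0},{"dx":-3.2,"dy":-2.35,"dz":0,"wx":0,"wy":0,"wz":0,"claw":0},{"dx":-3.2,"dy":-2.35,"dz":0,"wx":0,"wy":0,"wz":0,"claw":0},{"dx":-3.2,"dy":-2.35,"dz":0,"wx":0,"wy":0,"wz":0,"claw":0},{"dx":-3.2,"dy":-2.35,"dz":0,"wx":0,"wy":0,"wz":0,"claw":0},{"dx":-3.2,"dy":-2.35,"dz":0,"wx":0,"wy":0,"wz":0,"claw":0}]' 20
python3 where.py
```

```text
clock: 2.1
position: [0.4157, 0.289, 0.2315]
tool_rot: [3.141, 0.0, 2.711]
force: [-0.0, 0.4, 0.1]
grip_width: 0.0002
finger_force: 0.0
ext mm [-100.   299.8  231.5] rot [3.141 0.    2.711] F [-0.   0.4  0.1] t 2.1 0.00019475789473086816
```

```bash
python3 -m handwheel '[{"dx":-3.2,"dy":-2.35,"dz":0,"wx":0,"wy":0,"wz":0,"claw":0},{"dx":-3.2,"dy":-2.35,"dz":0,"wx":0,"wy":0,"wz":0,"claw":0},{"dx":-3.2,"dy":-2.35,"dz":0,"wx":0,"wy":0,"wz":0,"claw":0},{"dx":-3.2,"dy":-2.35,"dz":0,"wx":0,"wy":0,"wz":0,"claw":0},{"dx":-3.2,"dy":-2.35,"dz":0,"wx":0,"wy":0,"wz":0,"claw":0},{"dx":-3.2,"dy":-2.35,"dz":0,"wx":0,"wy":0,"wz":0,"claw":0},{"dx":-3.2,"dy":-2.35,"dz":0,"wx":0,"wy":0,"wz":0,"claw":0},{"dx":-3.2,"dy":-2.35,"dz":0,"wx":0,"wy":0,"wz":0,"claw":0}]'
python3 -m handwheel '[{"dx":0,"dy":0,"dz":2,"wx":0,"wy":0,"wz":-0.16,"claw":0},{"dx":0,"dy":0,"dz":2,"wx":0,"wy":0,"wz":-0.16,"claw":0},{"dx":0,"dy":0,"dz":2,"wx":0,"wy":0,"wz":-0.16,"claw":0},{"dx":0,"dy":0,"dz":2,"wx":0,"wy":0,"wz":-0.154,"claw":0},{"dx":0,"dy":0,"dz":1.5,"wx":0,"wy":0,"wz":0,"claw":0},{"dx":0,"dy":0,"dz":0,"wx":0,"wy":0,"wz":0,"claw":0},{"dx":0,"dy":0,"dz":0,"wx":0,"wy":0,"wz":0,"claw":0}]'
python3 where.py; python3 - <<'E'
from h import *
o=[]
for n in("top","side"):
    f=cam(n);P=np.array(monitor.observe()["position"]);u=proj(f,P)[0];im=f["frame"];im=cv2.resize(im,None,fx=4,fy=4,interpolation=cv2.INTER_CUBIC)
    cv2.circle(im,tuple(int(v) for v in u*4+1.5),4,(0,0,255),1);x,y=(u*4).astype(int);o.append(im[y-250:y+250,x-200:x+200])
cv2.imwrite("pics/above.png",np.hstack(o))
E
```

```text
clock: 3.1
position: [0.5698, 0.0113, 0.2314]
tool_rot: [3.141, 0.0, 2.711]
force: [0.9, 0.2, 0.0]
grip_width: -0.0002
finger_force: 0.0
clock: 3.98
position: [0.5695, 0.0125, 0.1369]
tool_rot: [-3.141, 0.001, -2.94]
force: [-0.2, -0.5, -0.2]
grip_width: -0.0003
finger_force: 0.0
ext mm [ -5.   -2.1 136.9] rot [-3.141e+00  1.000e-03 -2.940e+00] F [-0.2 -0.5 -0.2] t 3.975 -0.0003038832110039037
```

View pics/above.png

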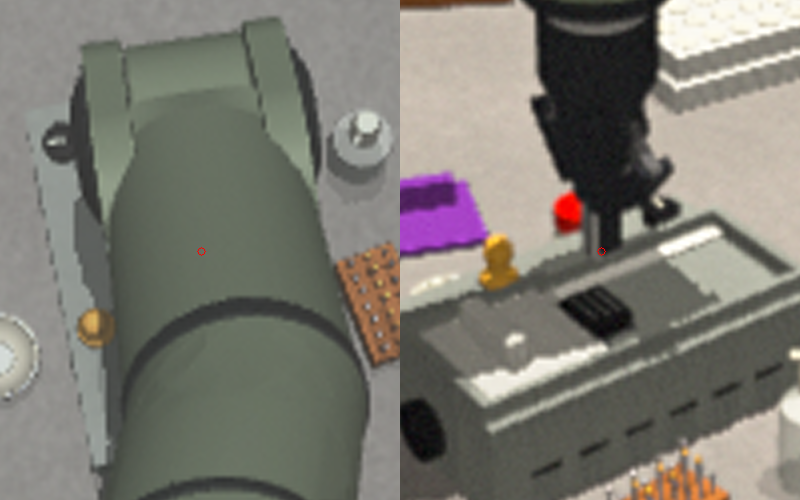

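The side view shows the fingertips directly above the black tab, clear of the cover. Pressing now.

```bash
python3 -m handwheel '[{"dx":0,"dy":0,"dz":1.5,"wx":0,"wy":0,"wz":0,"claw":0},{"dx":0,"dy":0,"dz":1.5,"wx":0,"wy":0,"wz":0,"claw":0},{"dx":0,"dy":0,"dz":0.7,"wx":0,"wy":0,"wz":0,"claw":0},{"dx":0,"dy":0,"dz":0.4,"wx":0,"wy":0,"wz":0,"claw":0},{"dx":0,"dy":0,"dz":0.4,"wx":0,"wy":0,"wz":0,"claw":0},{"dx":0,"dy":0,"dz":0,"wx":0,"wy":0,"wz":0,"claw":0}]'; python3 where.py
```

```text
clock: 4.82
position: [0.5692, 0.0124, 0.0912]
tool_rot: [-3.142, -0.0, -2.939]
force: [-0.4, -0.9, -0.5]
grip_width: 0.0002
finger_force: 0.0
ext mm [-5.4 -2.1 91.2] rot [-3.142 -0.    -2.939] F [-0.4 -0.9 -0.5] t 4.825 0.0002455652144353893
```

```bash
python3 -m handwheel '[{"dx":0,"dy":0,"dz":0.3,"wx":0,"wy":0,"wz":0,"claw":0},{"dx":0,"dy":0,"dz":0.2,"wx":0,"wy":0,"wz":0,"claw":0}]'; python3 -m handwheel '[{"dx":0,"dy":0,"dz":0.2,"wx":0,"wy":0,"wz":0,"claw":0}]';python3 -m handwheel '[{"dx":0,"dy":0,"dz":0.2,"wx":0,"wy":0,"wz":0,"claw":0}]';python3 -m handwheel '[{"dx":0,"dy":0,"dz":0.1,"wx":0,"wy":0,"wz":0,"claw":0}]'; python3 where.py
```

```text
clock: 5.08
position: [0.5695, 0.0124, 0.0866]
tool_rot: [-3.141, 0.001, -2.939]
force: [-1.5, -0.2, 6.3]
grip_width: -0.0001
finger_force: 3.1
clock: 5.2
position: [0.5694, 0.0124, 0.0846]
tool_rot: [-3.142, 0.001, -2.939]
force: [-3.1, 0.1, 6.0]
grip_width: 0.0002
finger_force: 3.1
clock: 5.32
position: [0.5695, 0.0124, 0.0826]
tool_rot: [-3.142, 0.001, -2.939]
force: [-1.6, 0.6, 5.8]
grip_width: -0.0002
finger_force: 3.1
clock: 5.45
position: [0.5695, 0.0124, 0.082]
tool_rot: [-3.141, 0.001, -2.939]
force: [-9.0, 0.2, 28.6]
grip_width: 0.0005
finger_force: 14.5
ext mm [-5.  -2.1 82. ] rot [-3.141e+00  1.000e-03 -2.939e+00] F [-9.   0.2 28.6] t 5.45 0.0004742623537983851
```

Force jumped to 28 N at z = 82 mm, so the tab is fully in. Next: lift, then move behind the ridge.

```bash
python3 -m handwheel '[{"dx":0,"dy":0,"dz":-0.5,"wx":0,"wy":0,"wz":0,"claw":0},{"dx":0,"dy":0,"dz":-2.6,"wx":0,"wy":0,"wz":0,"claw":0},{"dx":0,"dy":0,"dz":-2.6,"wx":0,"wy":0,"wz":0,"claw":0},{"dx":3.6,"dy":0.1,"dz":0,"wx":0,"wy":0,"wz":0,"claw":0},{"dx":3.6,"dy":0.1,"dz":0,"wx":0,"wy":0,"wz":0,"claw":0},{"dx":3.7,"dy":0,"dz":0,"wx":0,"wy":0,"wz":0,"claw":0},{"dx":0,"dy":0,"dz":0,"wx":0,"wy":0,"wz":0,"claw":0}]'
python3 where.py; python3 - <<'E'
from h import *
f=cam("side");P=np.array(monitor.observe()["position"]);u=proj(f,P)[0];im=cv2.resize(f["frame"],None,fx=5,fy=5,interpolation=cv2.INTER_CUBIC)
c,s=np.cos(.2027),np.sin(.2027)
W=[[.574+c*x-s*y,.0155+s*x+c*y,z] for x,y,z in[(-.096,-.03,.117),(-.096,.03,.117),(-.082,.03,.117),(-.082,-.03,.117)]]
cv2.polylines(im,[np.round(proj(f,W)*5+2).astype(np.int32)],True,(0,0,255),1)
cv2.circle(im,tuple(int(v) for v in u*5+2),4,(0,255,0),1);x,y=(u*5).astype(int);cv2.imwrite("pics/behind.png",im[y-250:y+250,x-250:x+350])
E
```

```text
clock: 6.32
position: [0.4602, -0.0083, 0.1386]
tool_rot: [-3.141, -0.001, -2.939]
force: [0.5, 0.0, -0.1]
grip_width: 0.0003
finger_force: 0.0
ext mm [-116.2   -0.4  138.6] rot [-3.141e+00 -1.000e-03 -2.939e+00] F [ 0.5  0.  -0.1] t 6.325 0.00034409520573218714
```

View pics/behind.png

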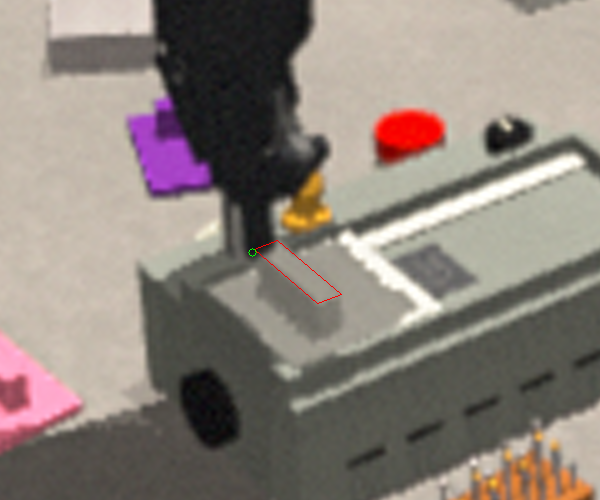

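The tab is now flush with the floor, and the fingers stand behind the ridge, which matches the overlay. I'll descend to z ≈ 103 mm, then creep forward to contact.

```bash
python3 -m handwheel '[{"dx":0,"dy":0,"dz":1.5,"wx":0,"wy":0,"wz":0,"claw":0},{"dx":0,"dy":0,"dz":1.2,"wx":0,"wy":0,"wz":0,"claw":0},{"dx":0,"dy":0,"dz":0.5,"wx":0,"wy":0,"wz":0,"claw":0},{"dx":0,"dy":0,"dz":0.4,"wx":0,"wy":0,"wz":0,"claw":0},{"dx":0,"dy":0,"dz":0,"wx":0,"wy":0,"wz":0,"claw":0}]'; python3 where.py; python3 -m handwheel '[{"dx":-0.4,"dy":0,"dz":0,"wx":0,"wy":0,"wz":0,"claw":0},{"dx":-0.4,"dy":0,"dz":0,"wx":0,"wy":0,"wz":0,"claw":0},{"dx":-0.4,"dy":0,"dz":0,"wx":0,"wy":0,"wz":0,"claw":0},{"dx":-0.4,"dy":0,"dz":0,"wx":0,"wy":0,"wz":0,"claw":0}]'; python3 where.py
```

```text
clock: 7.0
position: [0.4621, -0.0076, 0.1022]
tool_rot: [-3.142, -0.0, -2.938]
force: [0.1, -0.2, -1.0]
grip_width: -0.0001
finger_force: 0.0
ext mm [-1.142e+02 -1.000e-01  1.022e+02] rot [-3.142 -0.    -2.938] F [ 0.1 -0.2 -1. ] t 7.0 -6.680918593211835e-05
clock: 7.5
position: [0.4779, -0.0044, 0.1023]
tool_rot: [-3.142, -0.0, -2.938]
force: [-1.9, -0.4, 0.6]
grip_width: 0.0
finger_force: 0.9
ext mm [-9.820e+01 -1.000e-01  1.023e+02] rot [-3.142 -0.    -2.938] F [-1.9 -0.4  0.6] t 7.5 1.3148042912697842e-05
```

```bash
python3 -m handwheel '[{"dx":-0.5,"dy":0,"dz":0,"wx":0,"wy":0,"wz":0,"claw":0},{"dx":-0.5,"dy":0,"dz":0,"wx":0,"wy":0,"wz":0,"claw":0},{"dx":-0.5,"dy":0,"dz":0,"wx":0,"wy":0,"wz":0,"claw":0},{"dx":-0.5,"dy":0,"dz":0,"wx":0,"wy":0,"wz":0,"claw":0}]'; python3 -m handwheel '[{"dx":-0.5,"dy":0,"dz":0,"wx":0,"wy":0,"wz":0,"claw":0},{"dx":-0.5,"dy":0,"dz":0,"wx":0,"wy":0,"wz":0,"claw":0},{"dx":-0.5,"dy":0,"dz":0,"wx":0,"wy":0,"wz":0,"claw":0},{"dx":-0.5,"dy":0,"dz":0,"wx":0,"wy":0,"wz":0,"claw":0}]'; python3 where.py
```

```text
clock: 8.0
position: [0.4976, -0.0003, 0.1023]
tool_rot: [-3.142, -0.0, -2.938]
force: [-2.0, -0.4, 1.4]
grip_width: 0.0002
finger_force: 0.9
clock: 8.5
position: [0.5172, 0.0037, 0.1023]
tool_rot: [-3.142, -0.0, -2.938]
force: [-0.8, -0.8, 1.3]
grip_width: -0.0002
finger_force: 0.9
ext mm [-5.800e+01 -1.000e-01  1.023e+02] rot [-3.142 -0.    -2.938] F [-0.8 -0.8  1.3] t 8.5 -0.00015891864654324326
```

Force is about 2 N and the cover is sliding over the tab. I'll keep pushing.

```bash
python3 -m handwheel '[{"dx":-0.5,"dy":0,"dz":0,"wx":0,"wy":0,"wz":0,"claw":0},{"dx":-0.5,"dy":0,"dz":0,"wx":0,"wy":0,"wz":0,"claw":0},{"dx":-0.5,"dy":0,"dz":0,"wx":0,"wy":0,"wz":0,"claw":0},{"dx":-0.5,"dy":0,"dz":0,"wx":0,"wy":0,"wz":0,"claw":0},{"dx":-0.5,"dy":0,"dz":0,"wx":0,"wy":0,"wz":0,"claw":0},{"dx":-0.5,"dy":0,"dz":0,"wx":0,"wy":0,"wz":0,"claw":0}]'; python3 -m handwheel '[{"dx":-0.5,"dy":0,"dz":0,"wx":0,"wy":0,"wz":0,"claw":0},{"dx":-0.5,"dy":0,"dz":0,"wx":0,"wy":0,"wz":0,"claw":0},{"dx":-0.5,"dy":0,"dz":0,"wx":0,"wy":0,"wz":0,"claw":0},{"dx":-0.5,"dy":0,"dz":0,"wx":0,"wy":0,"wz":0,"claw":0},{"dx":-0.4,"dy":0,"dz":0,"wx":0,"wy":0,"wz":0,"claw":0},{"dx":-0.2,"dy":0,"dz":0,"wx":0,"wy":0,"wz":0,"claw":0},{"dx":0,"dy":0,"dz":0,"wx":0,"wy":0,"wz":0,"claw":0}]'; python3 where.py
python3 -m handwheel '[{"dx":0.8,"dy":0,"dz":0,"wx":0,"wy":0,"wz":0,"claw":0},{"dx":0.8,"dy":0,"dz":0,"wx":0,"wy":0,"wz":0,"claw":0},{"dx":0,"dy":0,"dz":-3,"wx":0,"wy":0,"wz":0,"claw":0},{"dx":0,"dy":0,"dz":-4,"wx":0,"wy":0,"wz":0,"claw":0},{"dx":4,"dy":0,"dz":-4,"wx":0,"wy":0,"wz":0,"claw":0},{"dx":5,"dy":0,"dz":-3,"wx":0,"wy":0,"wz":0,"claw":0},{"dx":3,"dy":0,"dz":0,"wx":0,"wy":0,"wz":0,"claw":0},{"dx":0,"dy":0,"dz":0,"wx":0,"wy":0,"wz":0,"claw":0}]'
python3 where.py; python3 - <<'E'
from h import *
f=cam("side");im=cv2.resize(f["frame"],None,fx=4,fy=4,interpolation=cv2.INTER_CUBIC)
c,s=np.cos(.2027),np.sin(.2027)
for m in optics.masks_of("cover","side")[:4]:
    ys,xs=np.nonzero(m["region"]);d=atz(f,[xs.mean(),ys.mean()],.095)[0]-[.574,.0155,0];print(m["p"],c*d[0]+s*d[1],-s*d[0]+c*d[1])
u=(proj(f,[.574,.0155,.09])[0]*4).astype(int);cv2.imwrite("pics/end.png",im[u[1]-280:u[1]+280,u[0]-380:u[0]+380])
E
```

```text
clock: 9.25
position: [0.5466, 0.0098, 0.1023]
tool_rot: [-3.142, -0.0, -2.938]
force: [-2.5, 0.1, 0.8]
grip_width: 0.0001
finger_force: 0.9
clock: 10.12
position: [0.5719, 0.015, 0.1023]
tool_rot: [-3.142, 0.0, -2.938]
force: [-0.9, -0.4, 0.6]
grip_width: -0.0001
finger_force: 0.0
ext mm [ -2.1  -0.  102.3] rot [-3.142  0.    -2.938] F [-0.9 -0.4  0.6] t 10.125 -6.292754895236527e-05
clock: 11.12
position: [0.4367, -0.0131, 0.2429]
tool_rot: [-3.141, 0.001, -2.939]
force: [1.0, 0.1, 0.7]
grip_width: -0.0002
finger_force: 0.0
ext mm [-140.3   -0.4  242.9] rot [-3.141e+00  1.000e-03 -2.939e+00] F [1.  0.1 0.7] t 11.125 -0.0001789795416200972
0.96 -0.2703875908515571 -0.2559748599769018
0.94 -0.26388098404299676 0.026814888206552326
0.93 0.02426921545277363 -0.0010514897515045809
0.86 -0.045469465358442096 0.16392460577846074
```

View pics/end.png

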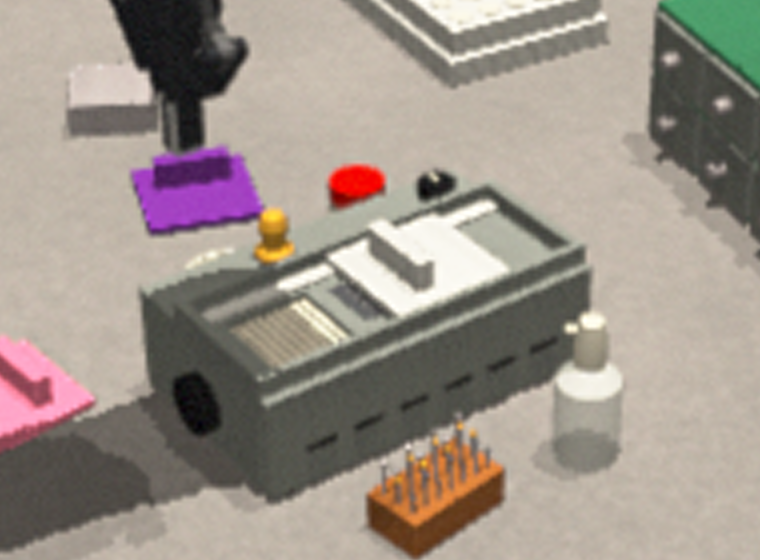

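The picture shows the filter opening fully uncovered at about (285,330). The cover lies flat between its rails at (415,265), at extractor x ≈ +25 mm. The tab is flush, the bystanders have not moved, and the arm is clear.

```bash
python3 -c "
from workcell import job_done; print(job_done())"
```

```text
the job is handed in; nothing more can be done
None
```

I pressed the snap tab fully in, pushed the cover to about x = +25 mm so the filter opening is uncovered, left it flat between its rails with the arm clear, and handed the job in; no verdict came back.

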